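# Sweep the used tube caps into the discard pen

### The job

With the fingers as a broom, sweep the three used red caps across the bench, through the open side of the yellow discard pen, until each lies flat and wholly inside it. Only push them: do not pick them up, tip them over or flick them, and leave the clean blue cap, the jar, the bottle and the vial where they stand.

Things in the scene. Friction and masses are not known exactly. Their poses are not given: they have to be found in the camera images.
- red_cap_1: first used red screw cap lying flat on the bench, open side down: a ribbed disc 34 mm in diameter, 16 mm tall, 11 to 21 g, slides without rolling. Origin at the centre of its underside, z up
- red_cap_2: second used red screw cap lying flat on the bench, open side down: a ribbed disc 34 mm in diameter, 16 mm tall, 11 to 21 g, slides without rolling. Origin at the centre of its underside, z up
- red_cap_3: third used red screw cap lying flat on the bench, open side down: a ribbed disc 34 mm in diameter, 16 mm tall, 11 to 21 g, slides without rolling. Origin at the centre of its underside, z up
- pen: discard pen fixed to the bench: a low yellow three-sided fence round a sheet of white paper, open on one side and on top, with no floor lip, so caps slide straight in. Inside it is 120 mm deep (its x axis) and 180 mm wide (its y axis); walls 5 mm thick and 25 mm high. Origin on the bench at the centre of the inside; the open side is the one facing its -x axis, the mouth at x = -60 mm, the far wall's inner face at x = +60 mm, the side walls' inner faces at y = -90 and +90 mm
- blue_cap: clean blue screw cap with a white disc on top, same size as the red ones (34 mm diameter, 16 mm tall), loose; stays where it is. Origin at the centre of its underside
- jar: small clear glass specimen jar with a white lid standing loose among the caps, about 36 mm in diameter, 50 mm tall; stays where it is. Origin at the centre of its underside
- amber_bottle: amber reagent bottle with a black cap, 52 mm in diameter, 100 mm tall, standing loose to the robot's right of the caps; stays where it is. Origin at the centre of its underside
- vial: small white vial with a green lid, 28 mm in diameter, 48 mm tall, standing loose beyond the caps; stays where it is. Origin at the centre of its underside
Not all that is in view belongs to the job. Leave any pink or purple look-alike of the red_cap_2 alone. What is shaped like the red_cap_1 but orange is not meant.

How it is judged:
By the outcome, as a careful person would: the job done as asked, in the order asked, and still so for the second after the job is handed in, with the robot touching nothing.
It also fails if it takes over 72 s, if anything falls off the work surface, if the arm or the gripper's body presses on something with over 40 N, if the wrist force passes 120 N, or if a joint passes its speed limit or range.

### The arm

A 6-joint arm with a two-finger parallel gripper is mounted at the origin on the work surface. World frame = base frame: x ahead of the robot, y to its left, z up, the work surface at z = 0. Lengths are in m, angles in degrees, forces in N, time in s.
With the tool pointing down it reaches from about 0.4 to 0.825 m from the base axis. Payload 7 kg.
Tool frame: the origin (TCP) lies at the very end of the fingers, on their centre line; the grasp point (between the pads) lies 19 mm behind it; x points along the fingers, y is the direction in which the jaws open and shut, and the axes are right-handed (so a half turn about x gives the same grasp; the last joint's range is limited). The gripper opens to 88 mm and grips with 3 to 60 N. Pads are 19 mm wide; open, the fingers measure 130 mm over their backs; the gripper's body (78 mm by 193 mm) begins 47 mm behind the grasp point.
Start: joints at [-60.098, 20.546, 0.682, 0, -70.136, -16.507], TCP at [0.156, -0.657, 0.227] pointing down, gripper open.
Joint ranges: [-176.03, 176.03], [-82.01, 121.73], [-58.28, 71.71], [-173.87, 95.51], [-174.79, -0.11], [-173.66, 173.66]. Speed limits (degrees/s): [136.94, 136.94, 172.46, 180, 180, 180].

### API

Orientations are given as [roll, pitch, yaw] about the fixed x, y, z axes, in that order (R = Rz(yaw) Ry(pitch) Rx(roll)).
In Python, from plant import monitor, eyes, ticket gives the robot as it stands. The module is installed in compiled form; this text tells all that it offers.
- The arm moves only by the shell command python3 -m crank 'ROWS'. ROWS is JSON, a list of rows, each an object with "linear": the shift along the world's x, y, z in units of 60 mm (1.0 is 60 mm), a list of three; "rot": the turn, a rotation vector about the world's x, y, z in units of 5 degrees (1.0 is 5 degrees), a list of three; "hand": the opening, from 0 (shut) to 1 (fully open). In form: [{"linear": [tx, ty, tz], "rot": [ax, ay, az], "hand": hand}, ...]. A call has 1 to 20 rows; each row shifts and turns the pose as measured when the row begins; what a row does not reach is not made up. A row lasts 1/8 s, in which the tool goes at most 62.5 mm and 10.7 degrees, less where a joint would pass 70% of its speed; a pose out of reach is approached as far as the arm can. A call is refused whole if a number of a shift passes 1 or a number of a turn 1, either way. A call with a gripper value outside its range is refused whole. The fingers move at their own pace and stop on an object; the grip force is fixed at half the most. Time passes only in rows, so rows that do not move let the fingers close. It gives the time, the measured TCP pose, the force and the opening at its end, in the units of the state.
- monitor.get_obs(): the state, without advancing time (a new reading comes with each control period).
- eyes.snapshot(name): name is "scene" or "top" or "wrist"; returns a dict with "image" (384x512x3 uint8, red, green, blue), "depth" (384x512 float32, m along the optical axis (not along the pixel's ray), 0 where there is no reading), "K" (3x3 intrinsics, pixels), "camera_from_world" (4x4, takes a point from world to camera coordinates); the wrist camera has in their place "hand_eye" (4x4, takes a point from camera to tool coordinates, whose origin is the TCP and whose axes are the tool frame's). Camera axes: x right, y up, looking along -z (the intrinsics and any distortion apply to the point x, -y, -z); pixel columns grow to the right and rows downward; lengths in m; the calibration is good to about 2 mm. The wrist camera is an equidistant fisheye: a pixel r from the principal point sees the ray r / f radians off the axis. A picture is of the moment at which its call begins: read the wrist's pose just before it.
- ticket.close_job(): hands the job in, once; it reports no verdict.
The state is a dict: "clock": time; "joint_pos": joint angles; "qvel": joint speeds; "tau": joint torques, N m; "tool_pos": TCP position; "orientation": TCP orientation; "force": force on the tool from outside, world axes, zero at the start; "moment": the same for the moment, N m; "opening": finger opening in m.
Only numpy, scipy, OpenCV 4.12 (cv2) and the standard library are available. Lean on these libraries where they do the work, as an engineer would, in place of code of your own. Each camera call takes 0.05 s, during which the arm holds its last target.

## Working session

There is one attempt and no reset: what is moved stays moved. The work goes in short steps, Python scripts to look and compute and a shell command to move; the robot and the scene stay as the last step left them, time stands still between calls to the robot, and variables do not carry over. Pictures are saved under pics/ and viewed, and the job is handed in when it is done.

```bash
mkdir -p pics; python3 - <<'E'
from plant import monitor, eyes
import cv2, numpy as np
print(monitor.get_obs())
for n in ["top","scene"]:
    s=eyes.snapshot(n)
    cv2.imwrite(f"pics/{n}0.png",s["image"][:,:,::-1])
    np.savez(f"{n}0.npz",**s)
    print(n,s["K"],s["camera_from_world"],[k for k in s])
E
```

```text
{'clock': 0.0, 'joint_pos': array([-6.00975385e+01,  2.05937056e+01,  6.32064288e-01, -1.80960580e-02,
       -7.01362396e+01, -1.65060227e+01]), 'qvel': array([ 6.36588771e-02,  1.03112816e-02, -3.24518131e-02, -1.64317697e-06,
        2.57090200e-02,  5.18773965e-02]), 'tau': array([ 4.10204939e-04, -5.82716310e+01,  2.93055224e+01,  6.99775949e+00,
        6.83968668e-03, -1.55963507e-04]), 'tool_pos': array([ 0.15622035, -0.65615822,  0.22559045]), 'orientation': array([ 96.64819144,  89.9006514 , 110.03846692]), 'force': array([-0.24282309, -0.93998338, -0.6780966 ]), 'moment': array([-0.0193878 ,  0.01663049,  0.01164864]), 'opening': 0.08742600217491171}
top [[445.25021377   0.         247.57589488]
 [  0.         445.25021377 190.11192172]
 [  0.           0.           1.        ]] [[-0.11902212 -0.99286985 -0.00657172 -0.00326973]
 [ 0.96916001 -0.11761322  0.21655484 -0.56876284]
 [-0.21578369  0.01940577  0.97624834 -1.18883015]
 [ 0.          0.          0.          1.        ]] ['image', 'depth', 'K', 'camera_from_world']
scene [[388.7923738    0.         255.98926633]
 [  0.         388.7923738  195.89377151]
 [  0.           0.           1.        ]] [[ 0.85025875  0.5260526   0.01813062 -0.4383271 ]
 [-0.32462142  0.49694865  0.80477511  0.18132959]
 [ 0.41434405 -0.69015267  0.59330287 -1.22887462]
 [ 0.          0.          0.          1.        ]] ['image', 'depth', 'K', 'camera_from_world']
```

View pics/top0.png

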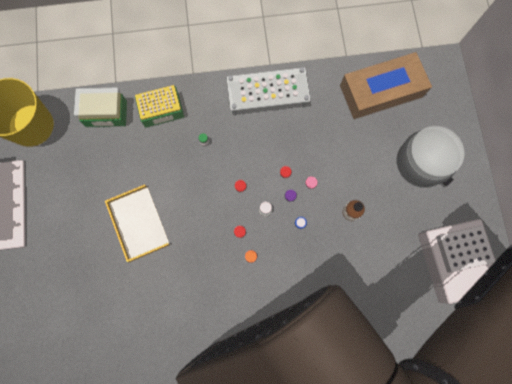

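View pics/scene0.png

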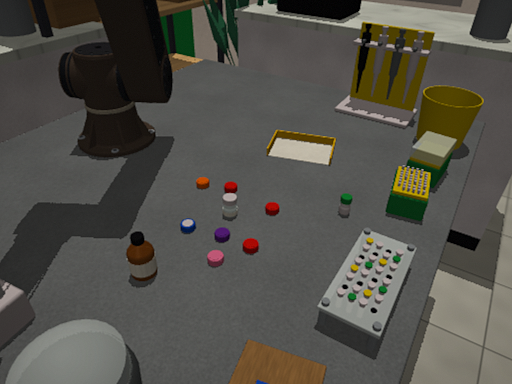

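The top view shows red caps at (240,186), (286,172) and (240,232), and the jar at (266,208). Blue is at (301,223), purple (291,196), pink (312,183) and orange (250,256). The pen is at (137,223) with its open side facing right, towards the caps. Next I'll measure positions.

```bash
cat > h.py <<'E'
import numpy as np, cv2
def world(s):
    K=s["K"];d=s["depth"];T=np.linalg.inv(s["camera_from_world"])
    v,u=np.mgrid[:384,:512]
    P=np.stack([(u-K[0,2])/K[0,0]*d,-(v-K[1,2])/K[1,1]*d,-d],-1)
    return P@T[:3,:3].T+T[:3,3]
def plane(s,u,v,z):
    K=s["K"];T=np.linalg.inv(s["camera_from_world"])
    r=T[:3,:3]@np.array([(u-K[0,2])/K[0,0],-(v-K[1,2])/K[1,1],-1.]);o=T[:3,3]
    return o+r*(z-o[2])/r[2]
def blobs(s,minA=15):
    W=world(s);hsv=cv2.cvtColor(s["image"],cv2.COLOR_RGB2HSV).astype(int);H,S,V=hsv[...,0],hsv[...,1],hsv[...,2]
    rng={"red":((H<4)|(H>174))&(S>190)&(V>100),"orange":(H>6)&(H<14)&(S>200)&(V>150),"pink":(H>160)&(H<176)&(S>90)&(S<200)&(V>120),"purple":(H>125)&(H<150)&(S>100),"blue":(H>108)&(H<125)&(S>120)&(V>60),"green":(H>55)&(H<75)&(S>150)&(V>60),"white":(S<40)&(V>170),"yellow":(H>18)&(H<28)&(S>150)&(V>110)}
    out=[]
    for n,m in rng.items():
        k,l,st,c=cv2.connectedComponentsWithStats(m.astype(np.uint8))
        for i in range(1,k):
            if st[i,4]>=minA:
                w=W[l==i]; z=np.median(w[:,2]); p=plane(s,*c[i],z)
                if .25<p[0]<.85 and abs(p[1])<.5: out.append((n,st[i,4],c[i].round(1),p.round(4),(w.max(0)-w.min(0)).round(3)))
    return out
E
python3 - <<'E'
from h import *
for n in ["top","scene"]:
    s=dict(np.load(n+"0.npz"));print(n)
    for b in blobs(s):print(*b)
s=dict(np.load("top0.npz"))
W=world(s)
for u,v in [(355,208),(350,212),(266,208),(204,140),(137,225)]:print(u,v,W[v,u].round(3))
cv2.imwrite("pics/crop0.png",cv2.resize(s["image"][100:290,90:390,::-1],None,fx=2.66,fy=2.66,interpolation=cv2.INTER_CUBIC))
E
```

```text
top
pink 96 [310.9 182.1] [ 0.5759 -0.259   0.0161] [0.298 0.228 1.273]
purple 91 [290.2 195. ] [ 0.5451 -0.1935  0.0158] [0.03  0.03  0.012]
white 2398 [139.  222.3] [0.5208 0.2524 0.0007] [0.327 0.379 1.292]
white 113 [265.1 207. ] [ 0.5129 -0.1149  0.0489] [0.246 0.086 1.287]
white 58 [300.5 222. ] [ 0.4631 -0.2118  0.0164] [0.024 0.021 0.01 ]
yellow 228 [159.5 107. ] [0.8412 0.1548 0.0672] [0.092 0.122 0.013]
yellow 30 [132.5 190.5] [0.6117 0.2595 0.0245] [0.02  0.069 0.009]
yellow 111 [116.5 226.5] [0.5125 0.3118 0.0232] [0.188 0.066 0.016]
scene
red 73 [230.3 185.1] [ 0.4604 -0.0373  0.0179] [0.029 0.028 0.007]
red 90 [272.1 206.1] [ 0.5945 -0.0546  0.0177] [0.361 0.672 0.577]
red 127 [250.1 243.4] [ 0.6195 -0.1924  0.0177] [0.337 0.532 0.578]
orange 60 [202.  180.2] [ 0.3861 -0.0601  0.0186] [0.029 0.029 0.007]
pink 154 [214.9 255.3] [ 0.5776 -0.2614  0.0174] [0.031 0.038 0.019]
purple 183 [221.7 234.2] [ 0.5509 -0.2009  0.0167] [0.411 0.536 0.591]
blue 88 [187. 226.] [ 0.4686 -0.2195  0.0152] [0.032 0.034 0.019]
blue 28 [260.3 382.1] [ 0.8096 -0.4669  0.0766] [0.014 0.008 0.0
[... 274 characters left out ...]
]
white 15 [366.  245.9] [ 0.8398 -0.1148  0.062 ] [0.011 0.009 0.003]
white 18 [358.3 259.7] [ 0.84   -0.1592  0.0621] [0.01  0.02  0.013]
white 23 [350.  274.3] [ 0.8397 -0.2024  0.0618] [0.011 0.01  0.005]
white 30 [340.9 290.6] [ 0.84   -0.2468  0.0619] [0.011 0.01  0.003]
yellow 49 [273.7 137.1] [0.4307 0.2399 0.0259] [0.035 0.126 0.01 ]
yellow 82 [326.  141.1] [0.5769 0.306  0.0261] [0.116 0.161 0.029]
yellow 26 [369.5 240. ] [ 0.84   -0.0943  0.062 ] [0.107 0.621 0.531]
yellow 35 [354.2 267.3] [ 0.8401 -0.1818  0.0617] [0.012 0.018 0.005]
355 208 [ 0.472 -0.352  0.102]
350 212 [ 0.467 -0.345  0.068]
266 208 [ 0.51  -0.117  0.049]
204 140 [0.73  0.037 0.051]
137 225 [0.513 0.258 0.006]
```

View pics/crop0.png

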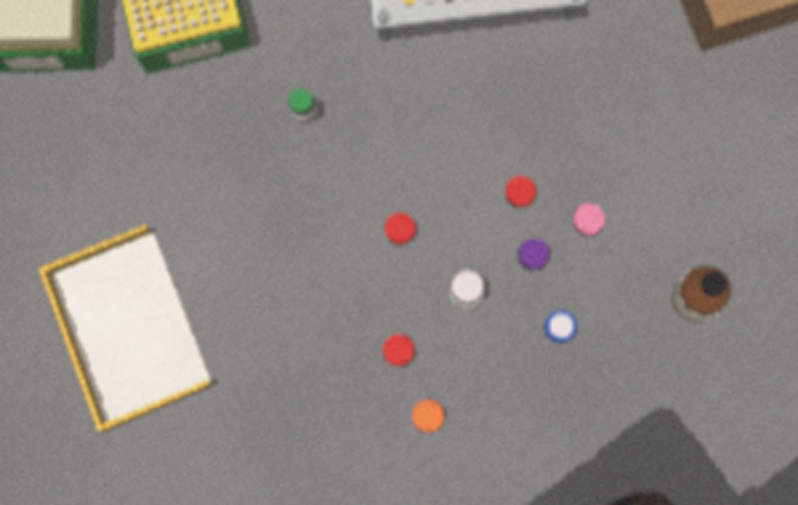

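```bash
python3 - <<'E'
from h import *
s=dict(np.load("top0.npz"))
hsv=cv2.cvtColor(s["image"],cv2.COLOR_RGB2HSV)
for n,(x,y),z in [("r1",(400,229),.016),("r2",(521,191),.016),("r3",(399,350),.016),("or",(429,416),.016),("pu",(535,254),.016),("pi",(590,219),.016),("bl",(561,326),.016),("jar",(468,286),.05),("vial",(301,100),.048),("bot",(714,284),.1),
 ("A",(41,268),.025),("B",(101,430),.025),("mA",(150,227),.025),("mB",(212,382),.025)]:
    u,v=90+(x+.5)/2.66-.5,100+(y+.5)/2.66-.5
    m=hsv[int(v+.5),int(u+.5)]
    p=plane(s,u,v,z);print(n,round(u,1),round(v,1),p.round(4),m,"r",np.hypot(*p[:2]).round(3))
E
```

```text
r1 240.1 185.8 [ 0.59  -0.052  0.016] [  1 181 218] r 0.592
r2 285.6 171.5 [ 0.6168 -0.1899  0.016 ] [  1 176 220] r 0.645
r3 239.7 231.3 [ 0.4576 -0.0355  0.016 ] [  0 177 219] r 0.459
or 251.0 256.1 [ 0.3839 -0.0591  0.016 ] [ 11 173 237] r 0.388
pu 290.8 195.2 [ 0.5444 -0.1953  0.016 ] [139 136 156] r 0.578
pi 311.5 182.0 [ 0.5761 -0.2608  0.016 ] [172 100 233] r 0.632
bl 300.6 222.2 [ 0.4625 -0.212   0.016 ] [  5  12 231] r 0.509
jar 265.6 207.2 [ 0.512  -0.1162  0.05  ] [  0  10 230] r 0.525
vial 202.8 137.3 [0.7402 0.0393 0.048 ] [ 66 130 155] r 0.741
bot 358.1 206.5 [ 0.4752 -0.3612  0.1   ] [ 0  9 54] r 0.597
A 105.1 200.4 [0.5918 0.3399 0.025 ] [ 19  99 188] r 0.682
B 127.7 261.3 [0.4101 0.2857 0.025 ] [ 21 135 180] r 0.5
mA 146.1 185.0 [0.6231 0.2191 0.025 ] [ 17  41 130] r 0.661
mB 169.4 243.3 [0.4464 0.1654 0.025 ] [ 16  45 130] r 0.476
```

```bash
python3 - <<'E'
from plant import monitor
from scipy.spatial.transform import Rotation as R
o=monitor.get_obs()
M=R.from_euler("xyz",o["orientation"],degrees=True).as_matrix();print(M.round(3))
print("yaw of tool y",__import__("math").degrees(__import__("math").atan2(M[1,1],M[0,1])))
E
```

```text
[[-0.    -0.232  0.973]
 [ 0.001  0.973  0.232]
 [-1.     0.002 -0.   ]]
yaw of tool y 103.38875551940077
```

```bash
python3 -m crank '[{"linear":[0.5,0.6,0],"rot":[0,0,1],"hand":0.26},{"linear":[0.5,0.6,0],"rot":[0,0,1],"hand":0.26},{"linear":[0.5,0.6,0],"rot":[0,0,1],"hand":0.26},{"linear":[0.5,0.6,0],"rot":[0,0,1],"hand":0.26},{"linear":[0.5,0.6,0],"rot":[0,0,1],"hand":0.26},{"linear":[0.5,0.6,0],"rot":[0,0,1],"hand":0.26},{"linear":[0.5,0.6,0],"rot":[0,0,1],"hand":0.26},{"linear":[0.5,0.6,0],"rot":[0,0,1],"hand":0.26},{"linear":[0.5,0.6,0],"rot":[0,0,1],"hand":0.26},{"linear":[0.5,0.6,0],"rot":[0,0,1],"hand":0.26},{"linear":[0.5,0.6,0],"rot":[0,0,1],"hand":0.26},{"linear":[0.5,0.6,0],"rot":[0,0,1],"hand":0.26},{"linear":[0.5,0.6,0],"rot":[0,0,1],"hand":0.26},{"linear":[0.5,0.6,0],"rot":[0,0,1],"hand":0.26}]'; cat > st.py <<'E'
from plant import monitor
from scipy.spatial.transform import Rotation as R
import math
o=monitor.get_obs()
M=R.from_euler("xyz",o["orientation"],degrees=True).as_matrix()
print("t",o["clock"],"tcp",o["tool_pos"].round(4),"F",o["force"].round(1),"open",round(o["opening"],4),"yawY",round(math.degrees(math.atan2(M[1,1],M[0,1])),1),"toolx",M[:,0].round(3),"q",o["joint_pos"].round(0))
E
python3 st.py
```

```text
clock: 1.85
tool_pos: [0.5827, -0.1347, 0.2202]
orientation: [94.7, 89.4, -179.9]
force: [-0.2, -0.1, 0.3]
opening: 0.0229
t 1.85 tcp [ 0.5827 -0.1347  0.2202] F [-0.2 -0.1  0.3] open 0.0229 yawY 175.4 toolx [-0.01 -0.   -1.  ] q [  6.  14.  -9.  -0. -67. -10.]
```

```bash
python3 -m crank '[{"linear":[0.1,0.3,0],"rot":[0,0,0.5],"hand":0.26},{"linear":[0.07,0.3,0],"rot":[0,0,0.4],"hand":0.26},{"linear":[0,0,-0.6],"rot":[0,0,0],"hand":0.26},{"linear":[0,0,-0.7],"rot":[0,0,0],"hand":0.26},{"linear":[0,0,-0.7],"rot":[0,0,0],"hand":0.26},{"linear":[0,0,-0.6],"rot":[0,0,0],"hand":0.26},{"linear":[0,0,-0.2],"rot":[0,0,0],"hand":0.26},{"linear":[0,0,0],"rot":[0,0,0],"hand":0.26}]'; python3 st.py; python3 - <<'E'
from plant import monitor, eyes
import cv2,numpy as np
for n in ("wrist","scene"):
    s=eyes.snapshot(n); cv2.imwrite(f"pics/{n}1.png",s["image"][:,:,::-1]); np.savez(n+"1.npz",**s)
E
```

```text
clock: 2.85
tool_pos: [0.5921, -0.0956, 0.049]
orientation: [95.3, 89.5, -174.5]
force: [0.2, -0.0, 0.1]
opening: 0.0231
t 2.85 tcp [ 0.5921 -0.0956  0.049 ] F [ 0.2 -0.   0.1] open 0.0231 yawY -179.8 toolx [-0.009 -0.001 -1.   ] q [  9.  23. -21.  -0. -46.  -9.]
```

View pics/wrist1.png

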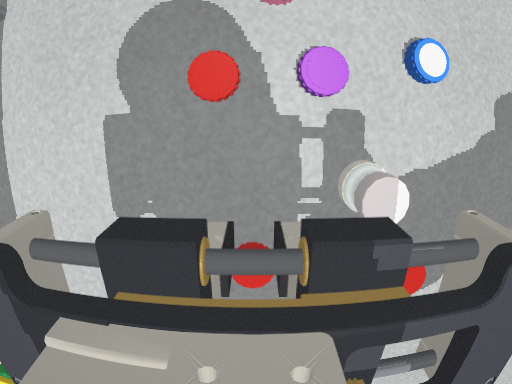

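View pics/scene1.png

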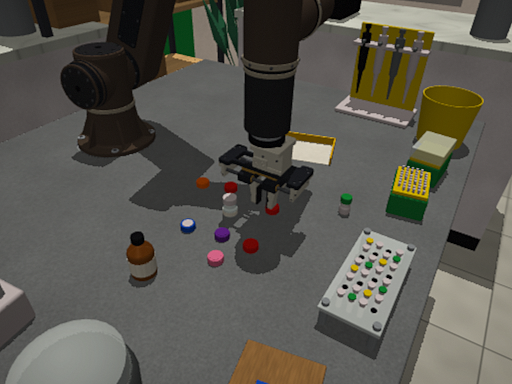

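```bash
python3 -m crank '[{"linear":[0,0,-0.4],"rot":[0,0,0],"hand":0.26},{"linear":[0,0,-0.3],"rot":[0,0,0],"hand":0.26},{"linear":[0,0,0],"rot":[0,0,0],"hand":0.26},{"linear":[0,0.1,0],"rot":[0,0,0],"hand":0.26},{"linear":[0,0.1,0],"rot":[0,0,0],"hand":0.26},{"linear":[0,0.1,0],"rot":[0,0,0],"hand":0.26},{"linear":[0,0.1,0],"rot":[0,0,0],"hand":0.26},{"linear":[0,0.1,0],"rot":[0,0,0],"hand":0.26},{"linear":[0,0.15,0],"rot":[0,0,0],"hand":0.26},{"linear":[-0.03,0.2,0],"rot":[0,0,0],"hand":0.26},{"linear":[-0.03,0.2,0],"rot":[0,0,0],"hand":0.26}]'; python3 st.py; python3 - <<'E'
from plant import monitor, eyes
import cv2,numpy as np
for n in ("wrist","top"):
    s=eyes.snapshot(n); cv2.imwrite(f"pics/{n}2.png",s["image"][:,:,::-1]); np.savez(n+"2.npz",**s)
print(s.keys()); print(np.load("wrist1.npz")["hand_eye"].round(3))
E
```

```text
clock: 4.32
tool_pos: [0.5957, -0.0277, 0.0173]
orientation: [-84.7, 89.5, 5.6]
force: [0.8, -0.5, -0.3]
opening: 0.0231
t 4.325 tcp [ 0.5957 -0.0277  0.0173] F [ 0.8 -0.5 -0.3] open 0.0231 yawY -179.7 toolx [ 0.009  0.001 -1.   ] q [ 16.  25. -24.   0. -41. -16.]
dict_keys(['image', 'depth', 'K', 'camera_from_world'])
[[-0.     0.268 -0.963 -0.158]
 [ 1.     0.001  0.    -0.001]
 [ 0.001 -0.963 -0.268 -0.073]
 [ 0.     0.     0.     1.   ]]
```

View pics/wrist2.png

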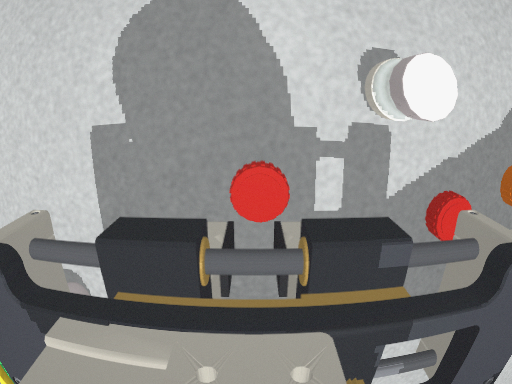

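View pics/top2.png

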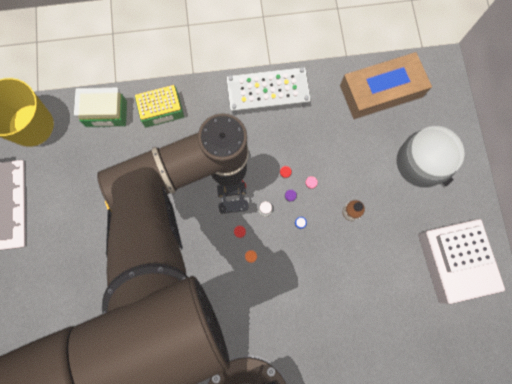

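```bash
cat >> h.py <<'E'
def wristpt(s,tcp,M,u,v,z):
    K=s["K"];T=s["hand_eye"]
    a=(u-K[0,2]);b=(v-K[1,2]);r=np.hypot(a,b);th=r/K[0,0]
    d=np.array([np.sin(th)*a/r,-np.sin(th)*b/r,-np.cos(th)])
    o=M@T[:3,3]+tcp; w=M@T[:3,:3]@d
    return o+w*(z-o[2])/w[2]
E
python3 - <<'E'
from h import *
from plant import monitor
from scipy.spatial.transform import Rotation as R
o=monitor.get_obs();M=R.from_euler("xyz",o["orientation"],degrees=True).as_matrix()
s=dict(np.load("wrist2.npz"))
for n,u,v,z in [("cap",260,188,.016),("jar",424,86,.05),("r3",442,217,.016)]:
    print(n,wristpt(s,o["tool_pos"],M,u,v,z).round(4))
E
```

```text
cap [ 0.5931 -0.0567  0.016 ]
jar [ 0.5179 -0.1155  0.05  ]
r3 [ 0.4717 -0.0378  0.016 ]
```

The fingers stayed at z = 17 mm because the rows fell short, and passed just over red cap 1. The wrist view puts the cap unmoved at about (0.592, -0.055). I'll lift, go back behind it, and check the height before pushing.

```bash
python3 -m crank '[{"linear":[0,0,0.4],"rot":[0,0,0],"hand":0.26},{"linear":[0,0,0.3],"rot":[0,0,0],"hand":0.26},{"linear":[0,-0.4,0],"rot":[0,0,0],"hand":0.26},{"linear":[0,-0.5,0],"rot":[0,0,0],"hand":0.26},{"linear":[0,-0.4,0],"rot":[0,0,0],"hand":0.26},{"linear":[0,0,0],"rot":[0,0,0],"hand":0.26}]'; python3 st.py
```

```text
clock: 5.18
tool_pos: [0.5954, -0.1064, 0.0608]
orientation: [-87.2, 89.5, 3.4]
force: [-0.3, 1.0, -0.8]
opening: 0.0227
t 5.175 tcp [ 0.5954 -0.1064  0.0608] F [-0.3  1.  -0.8] open 0.0227 yawY -179.5 toolx [ 0.009  0.001 -1.   ] q [  8.  23. -20.   0. -47.  -8.]
```

```bash
python3 -m crank '[{"linear":[0,0,-0.4],"rot":[0,0,0],"hand":0.26},{"linear":[-0.03,0.05,-0.3],"rot":[0,0,0],"hand":0.26},{"linear":[0,0,-0.15],"rot":[0,0,0],"hand":0.26},{"linear":[0,0,0],"rot":[0,0,0],"hand":0.26}]'; python3 st.py
```

```text
clock: 5.68
tool_pos: [0.5942, -0.1022, 0.0091]
orientation: [-87.2, 89.4, 3.3]
force: [-0.2, 0.1, -0.2]
opening: 0.0227
t 5.675 tcp [ 0.5942 -0.1022  0.0091] F [-0.2  0.1 -0.2] open 0.0227 yawY -179.5 toolx [ 0.01   0.001 -1.   ] q [  9.  26. -23.   0. -40.  -8.]
```

```bash
python3 -m crank '[{"linear":[0,0.1,-0.05],"rot":[0,0,0],"hand":0.26},{"linear":[-0.02,0.15,0],"rot":[0,0,0],"hand":0.26},{"linear":[0,0.15,0],"rot":[0,0,0],"hand":0.26},{"linear":[0,0.2,0],"rot":[0,0,0],"hand":0.26},{"linear":[-0.02,0.2,0],"rot":[0,0,0],"hand":0.26},{"linear":[-0.02,0.2,0],"rot":[0,0,0],"hand":0.26}]'; python3 st.py; python3 - <<'E'
from plant import monitor, eyes
import cv2,numpy as np
for n in ("wrist","scene"):
    s=eyes.snapshot(n); cv2.imwrite(f"pics/{n}3.png",s["image"][:,:,::-1])
E
```

```text
clock: 6.42
tool_pos: [0.5919, -0.0377, 0.0081]
orientation: [-86.2, 89.2, 4.3]
force: [0.5, 0.6, -0.1]
opening: 0.0226
t 6.425 tcp [ 0.5919 -0.0377  0.0081] F [ 0.5  0.6 -0.1] open 0.0226 yawY -179.5 toolx [ 0.014  0.001 -1.   ] q [ 15.  25. -25.   0. -39. -15.]
```

View pics/wrist3.png

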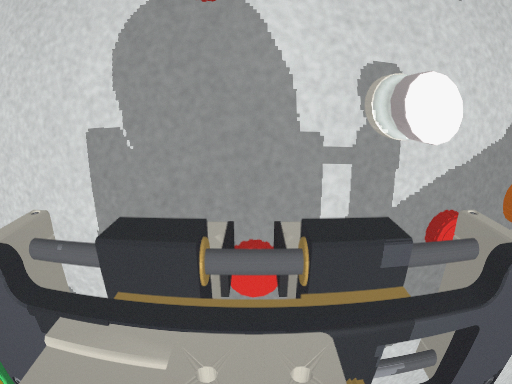

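View pics/scene3.png

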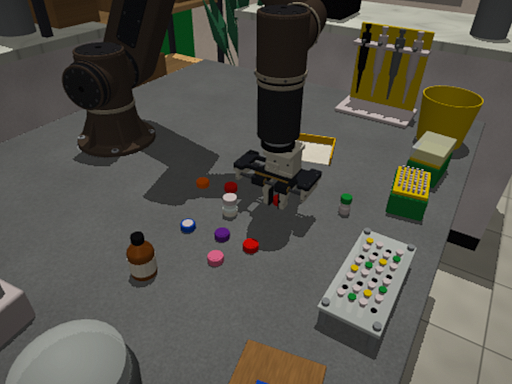

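```bash
python3 - <<'E'
from h import *
from plant import monitor
from scipy.spatial.transform import Rotation as R
o=monitor.get_obs();M=R.from_euler("xyz",o["orientation"],degrees=True).as_matrix()
s=dict(np.load("wrist2.npz"))
for n,u,v,z in [("cap",254,268,.016),("captopedge",254,240,.016),("capbot",254,296,.016)]:
    print(n,wristpt(s,o["tool_pos"],M,u,v,z).round(4))
E
python3 -c "
import cv2
a=cv2.imread('pics/scene3.png')[150:230,220:340];cv2.imwrite('pics/sc3.png',cv2.resize(a,None,fx=6,fy=6,interpolation=cv2.INTER_CUBIC))"
```

```text
cap [ 0.5922 -0.0212  0.016 ]
captopedge [ 0.5924 -0.0393  0.016 ]
capbot [ 0.592  -0.0009  0.016 ]
```

View pics/sc3.png

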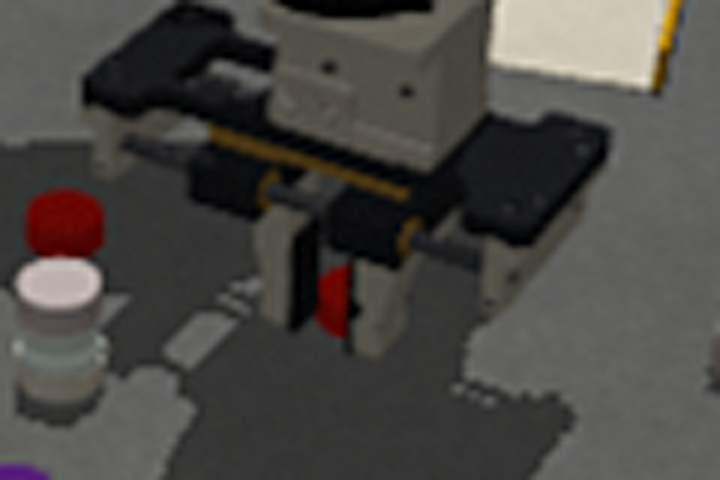

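```bash
python3 -m crank '[{"linear":[-0.02,0.2,0],"rot":[0,0,0],"hand":0.26},{"linear":[-0.02,0.2,0],"rot":[0,0,0],"hand":0.26},{"linear":[-0.02,0.2,0],"rot":[0,0,0],"hand":0.26},{"linear":[-0.02,0.2,0],"rot":[0,0,0],"hand":0.26},{"linear":[-0.02,0.2,0],"rot":[0,0,0],"hand":0.26},{"linear":[-0.03,0.2,0],"rot":[0,0,0],"hand":0.26},{"linear":[-0.03,0.2,0],"rot":[0,0,0],"hand":0.26},{"linear":[-0.03,0.2,0],"rot":[0,0,0],"hand":0.26},{"linear":[-0.03,0.2,0],"rot":[0,0,0],"hand":0.26},{"linear":[-0.03,0.2,0],"rot":[0,0,0],"hand":0.26},{"linear":[-0.03,0.2,0],"rot":[0,0,0],"hand":0.26},{"linear":[-0.03,0.2,0],"rot":[0,0,0],"hand":0.26},{"linear":[-0.03,0.15,0],"rot":[0,0,0],"hand":0.26},{"linear":[-0.03,0.1,0],"rot":[0,0,0],"hand":0.26}]'; python3 st.py; python3 - <<'E'
from plant import monitor, eyes
import cv2,numpy as np
for n in ("wrist","scene"):
    s=eyes.snapshot(n); cv2.imwrite(f"pics/{n}4.png",s["image"][:,:,::-1])
E
```

```text
clock: 8.28
tool_pos: [0.5681, 0.1328, 0.008]
orientation: [-86.2, 89.2, 4.4]
force: [-0.2, 0.5, -0.3]
opening: 0.0228
t 8.275 tcp [0.5681 0.1328 0.008 ] F [-0.2  0.5 -0.3] open 0.0228 yawY -179.4 toolx [ 0.014  0.001 -1.   ] q [ 33.  25. -26.   1. -38. -32.]
```

View pics/wrist4.png

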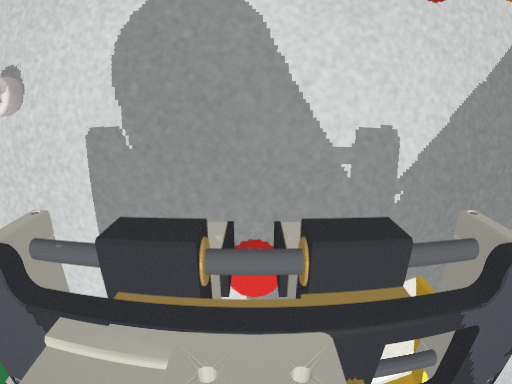

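View pics/scene4.png

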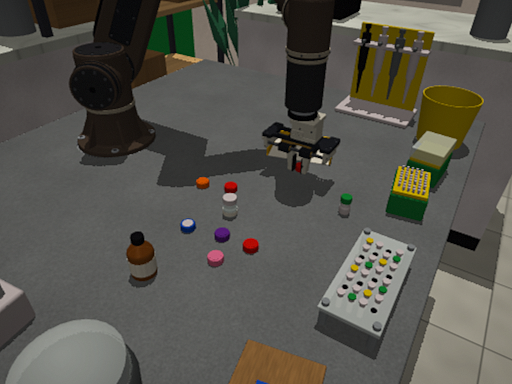

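```bash
python3 -m crank '[{"linear":[-0.02,0.2,0],"rot":[0,0,0],"hand":0.26},{"linear":[-0.02,0.2,0],"rot":[0,0,0],"hand":0.26},{"linear":[-0.02,0.2,0],"rot":[0,0,0],"hand":0.26},{"linear":[-0.02,0.2,0],"rot":[0,0,0],"hand":0.26},{"linear":[-0.02,0.2,0],"rot":[0,0,0],"hand":0.26},{"linear":[-0.02,0.2,0],"rot":[0,0,0],"hand":0.26},{"linear":[-0.02,0.2,0],"rot":[0,0,0],"hand":0.26},{"linear":[-0.02,0.2,0],"rot":[0,0,0],"hand":0.26},{"linear":[-0.02,0.2,0],"rot":[0,0,0],"hand":0.26},{"linear":[-0.02,0.2,0],"rot":[0,0,0],"hand":0.26},{"linear":[-0.02,0.15,0],"rot":[0,0,0],"hand":0.26},{"linear":[-0.02,0.1,0],"rot":[0,0,0],"hand":0.26},{"linear":[0,0.05,0],"rot":[0,0,0],"hand":0.26},{"linear":[0,0,0],"rot":[0,0,0],"hand":0.26}]'; python3 st.py; python3 - <<'E'
from plant import monitor, eyes
import cv2,numpy as np
for n in ("wrist","scene"):
    s=eyes.snapshot(n); cv2.imwrite(f"pics/{n}5.png",s["image"][:,:,::-1])
E
```

```text
clock: 10.12
tool_pos: [0.5525, 0.2804, 0.0079]
orientation: [-86.9, 89.2, 3.7]
force: [-0.0, -0.4, 0.2]
opening: 0.0226
t 10.125 tcp [0.5525 0.2804 0.0079] F [-0.  -0.4  0.2] open 0.0226 yawY -179.4 toolx [ 0.014  0.001 -1.   ] q [ 45.  27. -21.   1. -41. -45.]
```

View pics/wrist5.png

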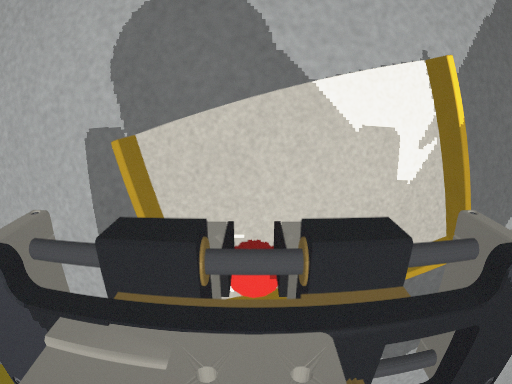

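```bash
python3 -m crank '[{"linear":[0,-0.1,0],"rot":[0,0,0],"hand":0.26},{"linear":[0,-0.15,0],"rot":[0,0,0],"hand":0.26},{"linear":[0,0,0.4],"rot":[0,0,0],"hand":0.26},{"linear":[0,0,0.6],"rot":[0,0,0],"hand":0.26},{"linear":[0,0,0.5],"rot":[0,0,0],"hand":0.26},{"linear":[-0.2,-0.4,0],"rot":[0,0,0],"hand":0.26},{"linear":[-0.2,-0.7,0],"rot":[0,0,0],"hand":0.26},{"linear":[-0.2,-0.7,0],"rot":[0,0,0],"hand":0.26},{"linear":[-0.2,-0.7,0],"rot":[0,0,0],"hand":0.26},{"linear":[-0.2,-0.7,0],"rot":[0,0,0],"hand":0.26},{"linear":[-0.2,-0.7,0],"rot":[0,0,0],"hand":0.26},{"linear":[-0.2,-0.7,0],"rot":[0,0,0],"hand":0.26},{"linear":[-0.1,-0.6,0],"rot":[0,0,0],"hand":0.26},{"linear":[0,0,0],"rot":[0,0,0],"hand":0.26}]'; python3 st.py; python3 - <<'E'
from plant import monitor, eyes
import cv2,numpy as np
for n in ("wrist","scene"):
    s=eyes.snapshot(n); cv2.imwrite(f"pics/{n}6.png",s["image"][:,:,::-1]); np.savez(n+"6.npz",**s)
from h import *
for b in blobs(s):
    if b[0]in("red","orange","purple","pink","blue","green"):print(*b)
E
```

```text
clock: 11.98
tool_pos: [0.4554, -0.066, 0.1009]
orientation: [-87.0, 89.2, 3.3]
force: [0.5, -0.7, 0.2]
opening: 0.0229
t 11.975 tcp [ 0.4554 -0.066   0.1009] F [ 0.5 -0.7  0.2] open 0.0229 yawY -179.7 toolx [ 0.015  0.001 -1.   ] q [ 17.   7. -36.   0. -46. -16.]
red 42 [317.7 142.6] [0.554  0.2972 0.018 ] [0.4   1.021 0.578]
red 20 [231. 184.] [ 0.4588 -0.0319  0.0179] [0.494 0.686 0.575]
red 128 [250.2 243.4] [ 0.6194 -0.1921  0.0173] [0.337 0.533 0.577]
pink 156 [214.9 255.4] [ 0.5778 -0.2617  0.0175] [0.38  0.47  0.591]
purple 186 [221.7 234.1] [ 0.5509 -0.2007  0.0168] [0.411 0.542 0.591]
blue 102 [187.4 226.7] [ 0.47   -0.22    0.0141] [0.033 0.034 0.018]
blue 28 [260.3 382.1] [ 0.8096 -0.4669  0.0766] [0.014 0.008 0.004]
green 55 [346.3 196.6] [0.7424 0.0369 0.0494] [0.209 0.756 0.544]
```

View pics/wrist6.png

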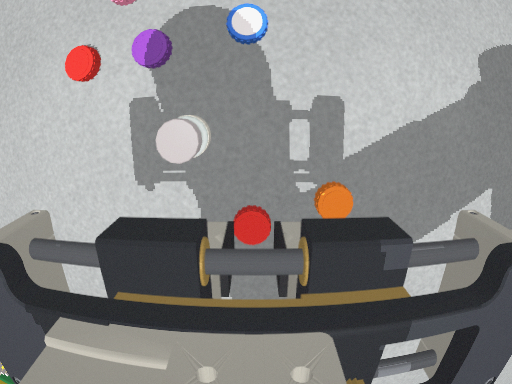

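View pics/scene6.png

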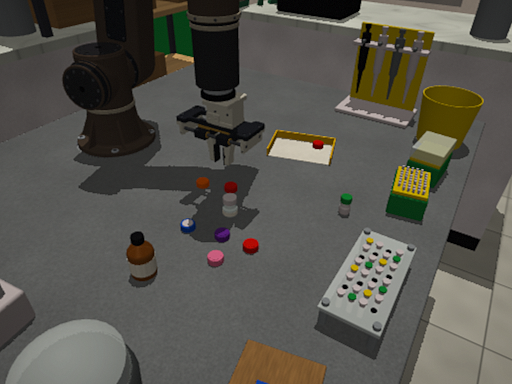

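```bash
python3 - <<'E'
from h import *
from plant import monitor
from scipy.spatial.transform import Rotation as R
o=monitor.get_obs();M=R.from_euler("xyz",o["orientation"],degrees=True).as_matrix()
s=dict(np.load("wrist6.npz"))
for n,u,v,z in [("r3",252,225,.016),("or",334,202,.016),("jar",180,140,.05),("r2",83,63,.016)]:
    print(n,wristpt(s,o["tool_pos"],M,u,v,z).round(4))
E
```

```text
r3 [ 0.4596 -0.0371  0.016 ]
or [ 0.3878 -0.0589  0.016 ]
jar [ 0.5111 -0.1157  0.05  ]
r2 [ 0.614  -0.1876  0.016 ]
```

```bash
python3 -m crank '[{"linear":[0.04,-0.13,-0.2],"rot":[0,0,0],"hand":0.26},{"linear":[0,0,-0.5],"rot":[0,0,0],"hand":0.26},{"linear":[0,0,-0.4],"rot":[0,0,0],"hand":0.26},{"linear":[0,0,-0.3],"rot":[0,0,0],"hand":0.26},{"linear":[0,0,0],"rot":[0,0,0],"hand":0.26}]'; python3 st.py
```

```text
clock: 12.7
tool_pos: [0.4598, -0.0708, 0.0121]
orientation: [-86.8, 89.1, 3.9]
force: [0.3, 0.3, -0.3]
opening: 0.0228
t 12.7 tcp [ 0.4598 -0.0708  0.0121] F [ 0.3  0.3 -0.3] open 0.0228 yawY -179.3 toolx [ 0.015  0.001 -1.   ] q [ 16.  16. -41.   0. -32. -15.]
```

```bash
python3 -m crank '[{"linear":[0,0,-0.08],"rot":[0,0,0],"hand":0.26},{"linear":[0,0.1,0],"rot":[0,0,0],"hand":0.26},{"linear":[0,0.1,0],"rot":[0,0,0],"hand":0.26},{"linear":[0,0.15,0],"rot":[0,0,0],"hand":0.26},{"linear":[0.03,0.15,0],"rot":[0,0,0],"hand":0.26},{"linear":[0.04,0.2,0],"rot":[0,0,0],"hand":0.26},{"linear":[0.04,0.2,0],"rot":[0,0,0],"hand":0.26},{"linear":[0.04,0.2,0],"rot":[0,0,0],"hand":0.26},{"linear":[0.04,0.2,0],"rot":[0,0,0],"hand":0.26},{"linear":[0.04,0.2,0],"rot":[0,0,0],"hand":0.26},{"linear":[0.04,0.2,0],"rot":[0,0,0],"hand":0.26},{"linear":[0.04,0.2,0],"rot":[0,0,0],"hand":0.26},{"linear":[0.04,0.2,0],"rot":[0,0,0],"hand":0.26},{"linear":[0.04,0.2,0],"rot":[0,0,0],"hand":0.26},{"linear":[0.04,0.2,0],"rot":[0,0,0],"hand":0.26},{"linear":[0.04,0.15,0],"rot":[0,0,0],"hand":0.26}]'; python3 st.py; python3 - <<'E'
from plant import monitor, eyes
import cv2,numpy as np
for n in ("wrist",):
    s=eyes.snapshot(n); cv2.imwrite(f"pics/{n}7.png",s["image"][:,:,::-1])
E
```

```text
clock: 14.7
tool_pos: [0.4918, 0.1007, 0.0089]
orientation: [-84.8, 88.9, 6.0]
force: [0.2, -0.7, -0.1]
opening: 0.0224
t 14.7 tcp [0.4918 0.1007 0.0089] F [ 0.2 -0.7 -0.1] open 0.0224 yawY -179.2 toolx [ 0.019  0.002 -1.   ] q [ 34.  19. -37.   1. -33. -34.]
```

View pics/wrist7.png

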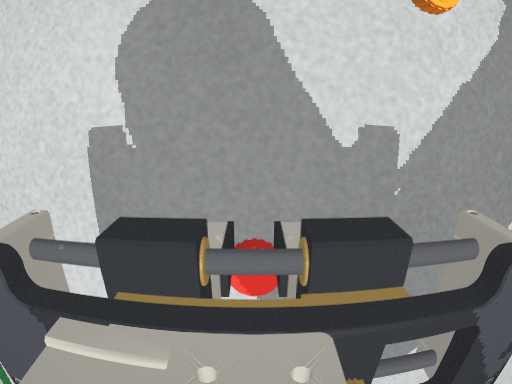

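```bash
python3 -m crank '[{"linear":[0.05,0.15,0],"rot":[0,0,0],"hand":0.26},{"linear":[0.05,0.2,0],"rot":[0,0,0],"hand":0.26},{"linear":[0.04,0.2,0],"rot":[0,0,0],"hand":0.26},{"linear":[0.02,0.2,0],"rot":[0,0,0],"hand":0.26},{"linear":[-0.02,0.2,0],"rot":[0,0,0],"hand":0.26},{"linear":[-0.04,0.2,0],"rot":[0,0,0],"hand":0.26},{"linear":[-0.05,0.2,0],"rot":[0,0,0],"hand":0.26},{"linear":[-0.05,0.2,0],"rot":[0,0,0],"hand":0.26}]'; python3 st.py
```

```text
clock: 15.75
tool_pos: [0.4922, 0.2004, 0.0088]
orientation: [-84.7, 88.9, 6.0]
force: [-0.5, -0.5, 0.3]
opening: 0.0228
t 15.75 tcp [0.4922 0.2004 0.0088] F [-0.5 -0.5  0.3] open 0.0228 yawY -179.3 toolx [ 0.019  0.002 -1.   ] q [ 44.  21. -33.   1. -35. -44.]
```

```bash
python3 -m crank '[{"linear":[-0.04,0.2,0],"rot":[0,0,0],"hand":0.26},{"linear":[-0.04,0.2,0],"rot":[0,0,0],"hand":0.26},{"linear":[-0.04,0.2,0],"rot":[0,0,0],"hand":0.26},{"linear":[-0.04,0.15,0],"rot":[0,0,0],"hand":0.26},{"linear":[-0.02,0.1,0],"rot":[0,0,0],"hand":0.26},{"linear":[0,0,0],"rot":[0,0,0],"hand":0.26}]'; python3 st.py; python3 - <<'E'
from plant import monitor, eyes
import cv2,numpy as np
for n in ("wrist",):
    s=eyes.snapshot(n); cv2.imwrite(f"pics/{n}8.png",s["image"][:,:,::-1])
E
```

```text
clock: 16.5
tool_pos: [0.4803, 0.2559, 0.0088]
orientation: [-84.4, 88.9, 6.4]
force: [-0.6, -0.3, 0.3]
opening: 0.0229
t 16.5 tcp [0.4803 0.2559 0.0088] F [-0.6 -0.3  0.3] open 0.0229 yawY -179.2 toolx [ 0.019  0.002 -1.   ] q [ 49.  22. -32.   1. -36. -49.]
```

View pics/wrist8.png

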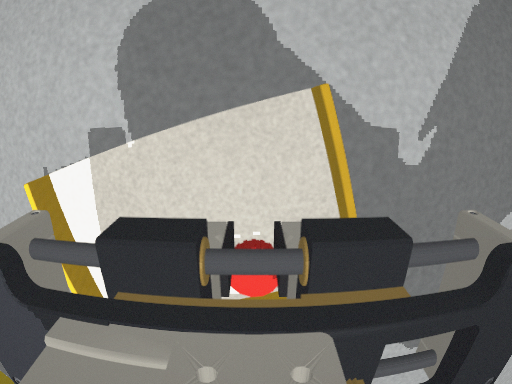

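```bash
python3 -m crank '[{"linear":[0,-0.1,0],"rot":[0,0,0],"hand":0.26},{"linear":[0,-0.15,0],"rot":[0,0,0],"hand":0.26},{"linear":[0,0,0.4],"rot":[0,0,0],"hand":0.26},{"linear":[0,0,0.6],"rot":[0,0,0],"hand":0.26},{"linear":[0,0,0.5],"rot":[0,0,0],"hand":0.26},{"linear":[0.2,-0.5,0],"rot":[0,0,0],"hand":0.26},{"linear":[0.2,-0.6,0],"rot":[0,0,0],"hand":0.26},{"linear":[0.2,-0.6,0],"rot":[0,0.1,0],"hand":0.26},{"linear":[0.2,-0.6,0],"rot":[0,0.1,0],"hand":0.26},{"linear":[0.2,-0.6,0],"rot":[0,0,0],"hand":0.26},{"linear":[0.2,-0.6,0],"rot":[0,0,0],"hand":0.26},{"linear":[0.2,-0.6,0],"rot":[0,0,0],"hand":0.26},{"linear":[0.2,-0.6,0],"rot":[0,0,0],"hand":0.26},{"linear":[0.2,-0.6,0],"rot":[0,0,0],"hand":0.26},{"linear":[0.2,-0.6,0],"rot":[0,0,0],"hand":0.26},{"linear":[0.2,-0.6,0],"rot":[0,0,0],"hand":0.26},{"linear":[0.1,-0.5,0],"rot":[0,0,0],"hand":0.26},{"linear":[0,-0.1,0],"rot":[0,0,0],"hand":0.26},{"linear":[0,0,0],"rot":[0,0,0],"hand":0.26}]'; python3 st.py; python3 - <<'E'
from plant import monitor, eyes
from h import *
from scipy.spatial.transform import Rotation as R
o=monitor.get_obs();M=R.from_euler("xyz",o["orientation"],degrees=True).as_matrix()
for n in ("wrist","scene"):
    s=eyes.snapshot(n); cv2.imwrite(f"pics/{n}9.png",s["image"][:,:,::-1]); np.savez(n+"9.npz",**s)
for b in blobs(s):
    if b[0]in("red","orange","purple","pink","blue","green"):print(*b)
E
```

```text
clock: 18.92
tool_pos: [0.6136, -0.2156, 0.1006]
orientation: [41.6, 89.8, 131.7]
force: [-0.2, 0.5, 0.5]
opening: 0.0229
t 18.925 tcp [ 0.6136 -0.2156  0.1006] F [-0.2  0.5  0.5] open 0.0229 yawY -179.9 toolx [-0.002  0.002 -1.   ] q [ -2.  24. -11.  -0. -55.   3.]
red 41 [293.5 139.7] [0.4831 0.273  0.0178] [0.471 0.994 0.581]
red 44 [317.7 142.7] [0.5545 0.2964 0.0181] [0.027 0.028 0.008]
red 120 [250.1 243.2] [ 0.6192 -0.1922  0.0177] [0.03  0.029 0.006]
pink 117 [215. 255.] [ 0.5775 -0.2609  0.0177] [0.027 0.044 0.019]
purple 187 [221.7 234.2] [ 0.5511 -0.2009  0.0168] [0.03  0.04  0.019]
blue 118 [187.7 226.7] [ 0.4699 -0.2189  0.0133] [0.032 0.038 0.021]
blue 28 [260.3 382.1] [ 0.8095 -0.4667  0.0762] [0.013 0.009 0.004]
green 61 [346.3 196.8] [0.7427 0.0361 0.0492] [0.022 0.025 0.009]
```

View pics/wrist9.png

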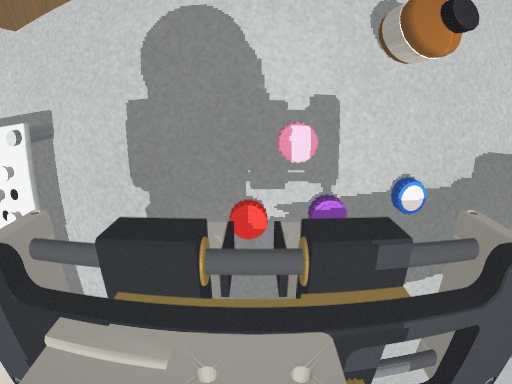

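View pics/scene9.png

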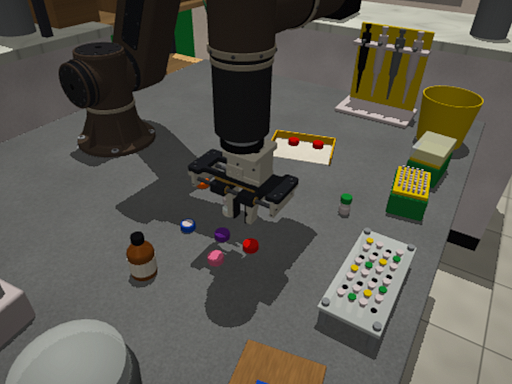

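```bash
python3 - <<'E'
from h import *
from plant import monitor
from scipy.spatial.transform import Rotation as R
o=monitor.get_obs();M=R.from_euler("xyz",o["orientation"],degrees=True).as_matrix()
s=dict(np.load("wrist9.npz"))
for n,u,v,z in [("r2",249,219,.016),("pi",298,143,.016),("pu",328,212,.016)]:
    print(n,wristpt(s,o["tool_pos"],M,u,v,z).round(4))
E
```

```text
r2 [ 0.6183 -0.1932  0.016 ]
pi [ 0.5778 -0.2599  0.016 ]
pu [ 0.5483 -0.1994  0.016 ]
```

```bash
python3 -m crank '[{"linear":[0.07,-0.09,-0.2],"rot":[0,0,0],"hand":0.26},{"linear":[0,0,-0.5],"rot":[0,0,0],"hand":0.26},{"linear":[0,0,-0.4],"rot":[0,0,0],"hand":0.26},{"linear":[0,0,-0.3],"rot":[0,0,0],"hand":0.26},{"linear":[0,0,-0.05],"rot":[0,0,0],"hand":0.26},{"linear":[0,0,0],"rot":[0,0,0],"hand":0.26}]'; python3 st.py
```

```text
clock: 19.77
tool_pos: [0.6189, -0.2168, 0.0096]
orientation: [28.5, 89.8, 119.0]
force: [0.2, -0.3, 0.4]
opening: 0.0226
t 19.775 tcp [ 0.6189 -0.2168  0.0096] F [ 0.2 -0.3  0.4] open 0.0226 yawY -179.4 toolx [-0.001  0.002 -1.   ] q [ -2.  30. -15.  -0. -45.   3.]
```

```bash
python3 -m crank '[{"linear":[0,0.1,-0.02],"rot":[0,0,0],"hand":0.26},{"linear":[0,0.1,0],"rot":[0,0,0],"hand":0.26},{"linear":[0,0.1,0],"rot":[0,0,0],"hand":0.26},{"linear":[0,0.15,0],"rot":[0,0,0],"hand":0.26},{"linear":[0,0.2,0],"rot":[0,0,0],"hand":0.26},{"linear":[0,0.2,0],"rot":[0,0,0],"hand":0.26},{"linear":[-0.02,0.2,0],"rot":[0,0,0],"hand":0.26},{"linear":[-0.03,0.2,0],"rot":[0,0,0],"hand":0.26},{"linear":[-0.05,0.2,0],"rot":[0,0,0],"hand":0.26},{"linear":[-0.05,0.2,0],"rot":[0,0,0],"hand":0.26},{"linear":[-0.05,0.2,0],"rot":[0,0,0],"hand":0.26},{"linear":[-0.05,0.2,0],"rot":[0,0,0],"hand":0.26},{"linear":[-0.05,0.2,0],"rot":[0,0,0],"hand":0.26},{"linear":[-0.05,0.15,0],"rot":[0,0,0],"hand":0.26}]'; python3 st.py; python3 - <<'E'
from plant import monitor, eyes
import cv2,numpy as np
for n in ("wrist",):
    s=eyes.snapshot(n); cv2.imwrite(f"pics/{n}10.png",s["image"][:,:,::-1])
E
```

```text
clock: 21.52
tool_pos: [0.598, -0.0623, 0.011]
orientation: [-53.9, 89.8, 36.7]
force: [1.0, 0.2, -0.1]
opening: 0.0228
t 21.525 tcp [ 0.598  -0.0623  0.011 ] F [ 1.   0.2 -0.1] open 0.0228 yawY -179.4 toolx [ 0.003  0.002 -1.   ] q [ 13.  26. -23.  -0. -41. -12.]
```

View pics/wrist10.png

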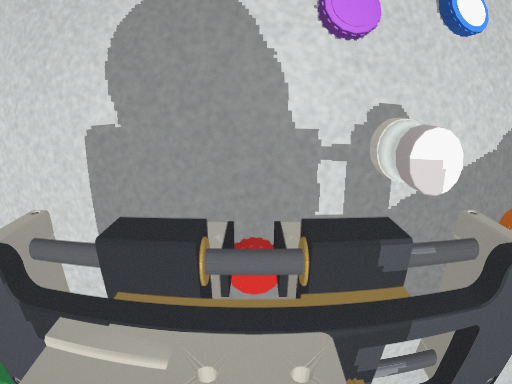

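```bash
python3 -m crank '[{"linear":[-0.04,0.15,-0.03],"rot":[0,0,0],"hand":0.26},{"linear":[-0.05,0.2,-0.02],"rot":[0,0,0],"hand":0.26},{"linear":[-0.05,0.2,0],"rot":[0,0,0],"hand":0.26},{"linear":[-0.05,0.2,0],"rot":[0,0,0],"hand":0.26},{"linear":[-0.05,0.2,0],"rot":[0,0,0],"hand":0.26},{"linear":[-0.05,0.2,0],"rot":[0,0,0],"hand":0.26},{"linear":[-0.05,0.2,0],"rot":[0,0,0],"hand":0.26},{"linear":[-0.05,0.2,0],"rot":[0,0,0],"hand":0.26},{"linear":[-0.05,0.2,0],"rot":[0,0,0],"hand":0.26},{"linear":[-0.05,0.2,0],"rot":[0,0,0],"hand":0.26},{"linear":[-0.05,0.2,0],"rot":[0,0,0],"hand":0.26},{"linear":[-0.05,0.2,0],"rot":[0,0,0],"hand":0.26},{"linear":[-0.05,0.2,0],"rot":[0,0,0],"hand":0.26},{"linear":[-0.05,0.2,0],"rot":[0,0,0],"hand":0.26},{"linear":[-0.05,0.2,0],"rot":[0,0,0],"hand":0.26},{"linear":[-0.05,0.2,0],"rot":[0,0,0],"hand":0.26},{"linear":[-0.05,0.2,0],"rot":[0,0,0],"hand":0.26},{"linear":[-0.05,0.15,0],"rot":[0,0,0],"hand":0.26}]'; python3 st.py
```

```text
clock: 23.82
tool_pos: [0.5406, 0.1631, 0.0079]
orientation: [-54.2, 89.8, 36.4]
force: [-0.1, 0.2, 0.0]
opening: 0.0228
t 23.825 tcp [0.5406 0.1631 0.0079] F [-0.1  0.2  0. ] open 0.0228 yawY -179.4 toolx [ 0.003  0.002 -1.   ] q [ 37.  24. -28.   0. -38. -36.]
```

```bash
python3 -m crank '[{"linear":[-0.05,0.2,0],"rot":[0,0,0],"hand":0.26},{"linear":[-0.05,0.2,0],"rot":[0,0,0],"hand":0.26},{"linear":[-0.05,0.2,0],"rot":[0,0,0],"hand":0.26},{"linear":[-0.05,0.15,0],"rot":[0,0,0],"hand":0.26},{"linear":[-0.02,0.1,0],"rot":[0,0,0],"hand":0.26},{"linear":[0,0.05,0],"rot":[0,0,0],"hand":0.26},{"linear":[0,0,0],"rot":[0,0,0],"hand":0.26}]'; python3 st.py; python3 - <<'E'
from plant import monitor, eyes
import cv2,numpy as np
for n in ("wrist",):
    s=eyes.snapshot(n); cv2.imwrite(f"pics/{n}11.png",s["image"][:,:,::-1])
E
```

```text
clock: 24.7
tool_pos: [0.5262, 0.2214, 0.0078]
orientation: [-54.5, 89.8, 36.1]
force: [0.2, -0.1, -0.2]
opening: 0.023
t 24.7 tcp [0.5262 0.2214 0.0078] F [ 0.2 -0.1 -0.2] open 0.023 yawY -179.3 toolx [ 0.003  0.002 -1.   ] q [ 42.  24. -27.   0. -38. -42.]
```

View pics/wrist11.png

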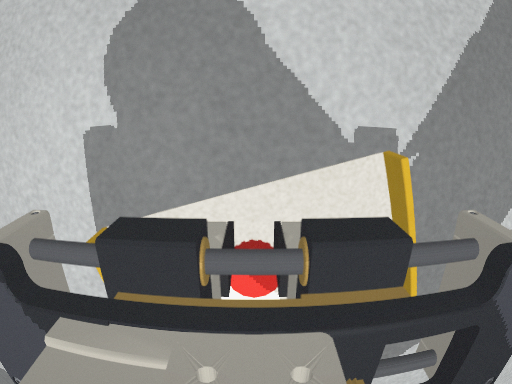

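```bash
python3 -m crank '[{"linear":[0,-0.1,0],"rot":[0,0,0],"hand":0.26},{"linear":[0,-0.15,0],"rot":[0,0,0],"hand":0.26},{"linear":[0,0,0.4],"rot":[0,0,0],"hand":0.26},{"linear":[0,0,0.7],"rot":[0,0,0],"hand":0.26},{"linear":[0,0,0.8],"rot":[0,0,0],"hand":0.26},{"linear":[0,0,0.8],"rot":[0,0,0],"hand":0.26},{"linear":[0,0,0.8],"rot":[0,0,0],"hand":0.26},{"linear":[0,-0.6,0],"rot":[0,0,0],"hand":0.26},{"linear":[0,-0.7,0],"rot":[0,0,0],"hand":0.26},{"linear":[0,-0.7,0],"rot":[0,0,0],"hand":0.26},{"linear":[0,-0.7,0],"rot":[0,0,0],"hand":0.26},{"linear":[0,-0.7,0],"rot":[0,0,0],"hand":0.26},{"linear":[0,-0.7,0],"rot":[0,0,0],"hand":0.26},{"linear":[0,-0.7,0],"rot":[0,0,0],"hand":0.26},{"linear":[0,-0.7,0],"rot":[0,0,0],"hand":0.26},{"linear":[0,-0.7,0],"rot":[0,0,0],"hand":0.26},{"linear":[0,-0.7,0],"rot":[0,0,0],"hand":0.26},{"linear":[0,-0.6,0],"rot":[0,0,0],"hand":0.26},{"linear":[0,-0.3,0],"rot":[0,0,0],"hand":0.26},{"linear":[0,0,0],"rot":[0,0,0],"hand":0.26}]'; python3 st.py; python3 - <<'E'
from plant import monitor, eyes
from h import *
for n in ("top","scene"):
    s=eyes.snapshot(n); cv2.imwrite(f"pics/{n}12.png",s["image"][:,:,::-1])
for b in blobs(s):
    if b[0] in("red","orange","purple","pink","blue","green"):
        d=b[3][:2]-np.array([.518,.250]);print(*b[:4],"pen",(d@[-.281,.960]).round(3),(d@[-.960,-.281]).round(3))
E
```

```text
clock: 27.25
tool_pos: [0.5161, -0.292, 0.2239]
orientation: [-37.8, 89.8, 52.3]
force: [-0.4, -0.3, 0.7]
opening: 0.0225
t 27.25 tcp [ 0.5161 -0.292   0.2239] F [-0.4 -0.3  0.7] open 0.0225 yawY -180.0 toolx [ 0.002  0.003 -1.   ] q [-11.  13. -10.  -0. -67.  11.]
red 38 [293.7 139.6] [0.4834 0.2735 0.018 ] pen 0.032 0.027
red 43 [317.7 142.7] [0.5547 0.296  0.0186] pen 0.034 -0.048
red 43 [301.5 148.2] [0.5282 0.2381 0.0182] pen -0.014 -0.006
orange 63 [202.2 180.3] [ 0.3865 -0.0598  0.018 ] pen -0.26 0.213
purple 182 [221.7 234.4] [ 0.5515 -0.2015  0.0169] pen -0.443 0.095
blue 112 [187.4 226.7] [ 0.4693 -0.2194  0.0133] pen -0.437 0.179
blue 28 [260.3 382.1] [ 0.8095 -0.4668  0.0765] pen -0.77 -0.078
green 56 [346.2 196.6] [0.7422 0.0367 0.0493] pen -0.268 -0.155
```

View pics/top12.png

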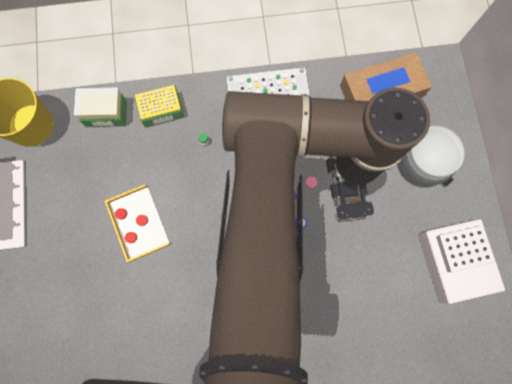

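View pics/scene12.png

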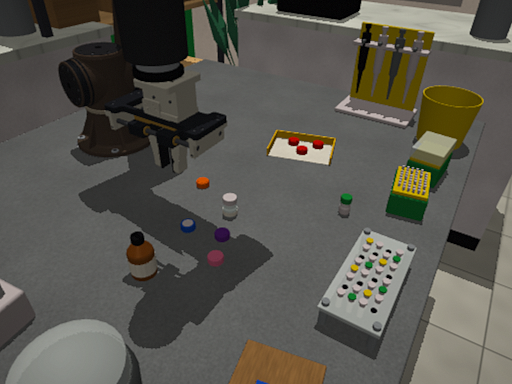

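All three caps lie in the pen, at scene pixels (294,140), (318,143) and (302,148). The jar, bottle, vial and other caps are where they were in the first pictures.

```bash
python3 -c "
from plant import ticket
print(ticket.close_job())"
```

```text
the job is handed in; nothing more can be done
None
```

All three red caps are in the discard pen and the job is handed in. I swept them in one at a time along the bench, each held between the part-open fingertips.

- **Caps in the pen:** the last scene picture puts them at pen coordinates of about (+32, +27), (+34, −48) and (−14, −6) mm. All are flat and at least 9 mm clear of every wall and the mouth.
- **Everything else:** the blue, orange and purple caps and the vial measured within a few millimetres of where they started. The jar, bottle and pink cap look the same by eye, though I did not measure them in the last picture.
- **Time and force:** the run took about 27 s of the 72 s allowed. Force readings were about 1 N whenever I checked, at the end of each move.
- **What went wrong:** my first sweep at red cap 1 ran at 17 mm height because the descent fell short, so the fingers passed just over the cap. The wrist view showed it had not moved, and I repeated the sweep lower.
- **Camera disagreement:** the scene and top cameras disagree by up to about 7 mm. The scene camera reads cap tops at about 18 mm high, not 16 mm, as it did before anything moved. I took this as calibration error.

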